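Serve a portion of sweets from the click-wheel dispenser into each bowl

ROBOT

A 6-joint arm with a two-finger parallel gripper is mounted at the origin on the work surface. World frame = base frame: x ahead of the robot, y to its left, z up, the work surface at z = 0. Lengths are in m, angles in rad, forces in N, time in s.
With the tool pointing down it reaches from about 0.3 to 0.775 m from the base axis. Payload 14.6 kg.
Tool frame: the origin (TCP) lies midway between the tips of the shut fingers; the grasp point (between the pads) lies 19 mm behind it (ctrl.pinch_z is the z of the grasp point in the tool frame, in m); z points along the fingers, y is the line along which they close (so a half turn about z gives the same grasp; the last joint's range is limited). The gripper opens to 94 mm and grips with 3 to 60 N. Pads are 16 mm wide; open, the fingers measure 119 mm over their backs; the gripper's body (75 mm by 177 mm) begins 78 mm behind the grasp point.
Start: joints at [-1.239, 0.3, 1.521, -0, 1.321, -0.067], TCP at [0.214, -0.507, 0.205] pointing down, gripper open.
Joint ranges: [-3.03, 3.03], [-0.79, 2.21], [0.23, 2.52], [-1.04, 4.18], [0, 3.07], [-2.55, 2.55]. Speed limits (rad/s): [2.22, 2.22, 2.57, 3.14, 3.14, 3.14].

INTERFACE

Orientations are given as [roll, pitch, yaw] about the fixed x, y, z axes, in that order (R = Rz(yaw) Ry(pitch) Rx(roll)).
In Python, from station import ctrl, camera, ticket gives the robot as it stands. The module is installed in compiled form; this text tells all that it offers.
- The arm moves only by the shell command python3 -m inch 'ROWS' [FORCE]. ROWS is text: rows parted by semicolons, each of 7 numbers parted by spaces: the opening, from -1 (shut) to 1 (fully open), then the shift along the tool's x, y, z in units of 0.03 m (1.0 is 0.03 m), then the turn, a rotation vector about the tool's x, y, z in units of 10 degrees (1.0 is 10 degrees). In form: grip dx dy dz rx ry rz; .... A call has 1 to 10 rows; each row shifts and turns the commanded pose from where the row before left it, along the tool's axes as they then stand; what a row does not reach is not made up. A row lasts 1/8 s, in which the tool goes at most 62.5 mm and 10.7 degrees, less where a joint would pass 70% of its speed; a pose out of reach is approached as far as the arm can. A call with a number of a shift or a turn outside -1 to 1 is refused whole. A call with a gripper value outside its range is refused whole. The fingers move at their own pace and stop on an object; FORCE is the grip in N (left out, the last holds). Time passes only in rows, so rows that do not move let the fingers close. It gives the time, the measured TCP pose, the force, the opening and the grip force at its end, in the units of the state.
- ctrl.get_obs(): the state, without advancing time (a new reading comes with each control period).
- camera(name): name is "side" or "top"; returns a dict with "img" (400x640x3 uint8, blue, green, red), "range_z" (400x640 float32, m along the optical axis (not along the pixel's ray), 0 where there is no reading), "intrinsics" (3x3 intrinsics, pixels), "view" (4x4, takes a point from world to camera coordinates). Camera axes: x right, y down, z forward; pixel columns grow to the right and rows downward; lengths in m; the calibration is good to about 2 mm. A picture is of the moment at which its call begins.
- ticket.hand_in(): hands the job in; it is judged then, once.
The state is a dict: "time_s": time; "qpos": joint angles; "joint_vel": joint speeds; "tau": joint torques, N m; "ee_pos": TCP position; "eef_rot": TCP orientation; "force": force on the tool from outside, world axes, zero at the start; "moment": the same for the moment, N m; "grip_width": finger opening in m; "grip_force": force on a finger pad.
Only numpy, scipy, OpenCV 4.12 (cv2) and the standard library are available. Lean on these libraries where they do the work, as an engineer would, in place of code of your own. Each camera call takes 0.05 s, during which the arm holds its last target. There are 200 camera calls.

TASK

Serve the sweets. For each bowl on the white board, turn the knob on top of the dispenser clockwise by one click, so that one portion of two sweets drops into the chute; then hold that bowl by its lug under the spout and push the paddle back with the bowl, never with the fingers, so that both sweets slide out into it, and stand the bowl upright on the wooden tray. Every bowl gets exactly one portion and nothing is spilled or left in the chute; leave the knob resting in its detent, and do not disturb the cup, plate and kettle.

Things in the scene. Friction and masses are not known exactly. Their poses are not given: they have to be found in the camera images.
- dispenser: tabletop sweet dispenser, fixed: white foot plate (10 mm high, reaching 43 mm ahead of the axis) and column (26 mm ahead) under a clear drum 140 mm across, lid top 198 mm up. Origin: on the table under the drum's vertical axis; its -x is the front, turned towards the robot within 0.25 rad; z up. Under the spout, ahead of the foot plate, is bare table
- outlet (a point): hole in the drum's floor, 50 mm ahead of the axis, 150 mm up: the wheel's pocket at the front opens here into a clear-sided chute, 74 mm wide, sloping 28 deg down to the spout. Sweets wait at its foot, on the shutter
- spout (a point): centre of the mouth at the chute's foot, 91 mm ahead of the drum's axis, 80 mm up, in the plane of the shutter's underside; 32 mm front to back, 68 mm wide; sweets fall straight down. The chute's clear front wall is 112 mm ahead of the axis, 83 to 113 mm up; a clear hood rises from its top back to the drum at 147 mm
- wheel (a joint): angle of knob and wheel (rad), growing clockwise seen from above; about 0 at the start. A sprung plunger on a star of five lobes gives detents at 0, 1.257, 2.513, 3.770 (stops at -0.25 and 4.05); turning past a lobe takes up to 0.2 N m, then it snaps on. Five pockets: the front one is empty at first, each of three clicks clockwise drops the next two sweets, the fifth pocket is empty
- wheel_grip (a point): centre of the knob's grip bar on the drum's axis, 232 mm up. The bar is black, 50 mm long along this point's x axis, 14 mm thick, from 212 to 246 mm up, and turns with the wheel. The disc under it is 48 mm across; all below it is at most 212 mm up
- shutter: sprung steel slide under the chute's foot with a white push paddle hanging from its back edge. Origin: top of the paddle, 80 mm up, 74 mm ahead of the axis when shut. It slides straight back, along the dispenser's +x, by at most 36 mm and springs shut (2.5 N at first, 5 N at the end); at 30 mm both sweets fall
- paddle_face (a point): middle of the paddle's front face, 58 mm up, 76 mm ahead of the axis when shut. The paddle is 50 mm wide and hangs from 80 down to 34 mm above the table
- board: white plastic board, fixed, 240 mm (its x) by 370 mm (its y), 8 mm thick, on which the bowls start. Origin: centre of its underside
- tray: dark wooden serving tray, fixed, 220 mm (its x) by 370 mm (its y), floor 6 mm thick, rim 16 mm high and 6 mm thick. Origin: centre of its underside. Board and tray lie either side of the dispenser; which side varies
- bowl1: white porcelain bowl, 92 mm across the rim, 48 mm high, foot 54 mm across, wall 4 mm, about 0.17 kg. Origin: centre of its underside, z up. A flat lug points along its -x: 22 mm wide (y), 12 mm thick (34 to 46 mm above the underside), out to 86 mm from the axis; grip it across its width, 72 mm from the axis. None if absent: two or three bowls are there
- bowl1_in (a point): centre of the bowl's inner floor, 5 mm above its underside
- bowl2: as bowl1; None if absent
- bowl2_in (a point): as bowl1_in, for bowl2
- bowl3: as bowl1; None if absent
- bowl3_in (a point): as bowl1_in, for bowl3
- sweet1: round amber hard sweet, 24 mm across, 11 g; origin at its centre. sweet1 and sweet2 lie in the pocket that click 1 empties. A sweet in the wheel has its centre 162 mm above the table
- sweet2: round amber hard sweet, 24 mm across, 11 g; origin at its centre. sweet1 and sweet2 lie in the pocket that click 1 empties. A sweet in the wheel has its centre 162 mm above the table
- sweet3: round amber hard sweet, 24 mm across, 11 g; origin at its centre. sweet3 and sweet4 lie in the pocket that click 2 empties. A sweet in the wheel has its centre 162 mm above the table
- sweet4: round amber hard sweet, 24 mm across, 11 g; origin at its centre. sweet3 and sweet4 lie in the pocket that click 2 empties. A sweet in the wheel has its centre 162 mm above the table
- sweet5: round amber hard sweet, 24 mm across, 11 g; origin at its centre. sweet5 and sweet6 lie in the pocket that click 3 empties. A sweet in the wheel has its centre 162 mm above the table
- sweet6: round amber hard sweet, 24 mm across, 11 g; origin at its centre. sweet5 and sweet6 lie in the pocket that click 3 empties. A sweet in the wheel has its centre 162 mm above the table
- cup: blue tea cup, bystander, 68 mm across, 72 mm high; origin: centre of its underside
- plate: white plate, bystander, 130 mm across, 22 mm high; origin: centre of its underside
- kettle: black iron kettle with a copper bail handle, bystander, 144 mm across, 163 mm high; origin: centre of its underside
Not all that is in view belongs to the job. Leave any green look-alike of the bowl1 alone.

How it is judged:
On the way, in this order (a step that is already met when the one before it is completed fails the run):
1. the knob is turned one click clockwise, into its next detent (value of joint wheel between 1.107 and 1.407 rad), for 0.2 s.
2. the first portion of two sweets is caught in a bowl held in the gripper (((distance between each of sweet1, sweet2 and bowl1_in below 0.045 m and contact force between the fingers and bowl1 above 0.5 N) or (distance between each of sweet1, sweet2 and bowl2_in below 0.045 m and contact force between the fingers and bowl2 above 0.5 N) or (distance between each of sweet1, sweet2 and bowl3_in below 0.045 m and contact force between the fingers and bowl3 above 0.5 N))), for 0.2 s.
3. the knob is turned a second click (value of joint wheel between 2.363 and 2.663 rad), for 0.2 s.
4. the second portion is caught in a bowl held in the gripper (((distance between each of sweet3, sweet4 and bowl1_in below 0.045 m and contact force between the fingers and bowl1 above 0.5 N) or (distance between each of sweet3, sweet4 and bowl2_in below 0.045 m and contact force between the fingers and bowl2 above 0.5 N) or (distance between each of sweet3, sweet4 and bowl3_in below 0.045 m and contact force between the fingers and bowl3 above 0.5 N))), for 0.2 s.
At the end, for the whole second after the job is handed in: every bowl stands upright (0.12 rad), still and released on the tray floor (centre within 80 by 155 mm of the tray's centre), holding the two sweets of exactly one portion; an unneeded portion is still in the wheel, no sweet is elsewhere, the knob is within 0.15 rad of a detent (x of bowl1 in the frame of tray between -0.08 and 0.08 m and y of bowl1 in the frame of tray between -0.155 and 0.155 m and z of each of bowl1, bowl2, bowl3 in the frame of tray below 0.014 m and angle between each of bowl1, bowl2, bowl3's own z axis and vertical below 0.12 rad and linear speed of each of bowl1, bowl2, bowl3 below 0.02 m/s and x of bowl2 in the frame of tray between -0.08 and 0.08 m and y of bowl2 in the frame of tray between -0.155 and 0.155 m and x of bowl3 in the frame of tray between -0.08 and 0.08 m and y of bowl3 in the frame of tray between -0.155 and 0.155 m and ((distance between each of sweet1, sweet2 and bowl1_in below 0.045 m and distance between each of sweet3, sweet4, sweet5, sweet6 and bowl1_in above 0.05 m) or (distance between each of sweet3, sweet4 and bowl1_in below 0.045 m and distance between each of sweet1, sweet2, sweet5, sweet6 and bowl1_in above 0.05 m) or (distance between each of sweet5, sweet6 and bowl1_in below 0.045 m and distance between each of sweet1, sweet2, sweet3, sweet4 and bowl1_in above 0.05 m)) and ((distance between each of sweet1, sweet2 and bowl2_in below 0.045 m and distance between each of sweet3, sweet4, sweet5, sweet6 and bowl2_in above 0.05 m) or (distance between each of sweet3, sweet4 and bowl2_in below 0.045 m and distance between each of sweet1, sweet2, sweet5, sweet6 and bowl2_in above 0.05 m) or (distance between each of sweet5, sweet6 and bowl2_in below 0.045 m and distance between each of sweet1, sweet2, sweet3, sweet4 and bowl2_in above 0.05 m)) and ((distance between each of sweet1, sweet2 and bowl3_in below 0.045 m and distance between each of sweet3, sweet4, sweet5, sweet6 and bowl3_in above 0.05 m) or (distance between each of sweet3, sweet4 and bowl3_in below 0.045 m and distance between each of sweet1, sweet2, sweet5, sweet6 and bowl3_in above 0.05 m) or (distance between each of sweet5, sweet6 and bowl3_in below 0.045 m and distance between each of sweet1, sweet2, sweet3, sweet4 and bowl3_in above 0.05 m)) and (distance between each of sweet1, sweet2 and bowl1_in below 0.045 m or distance between each of sweet1, sweet2 and bowl2_in below 0.045 m or distance between each of sweet1, sweet2 and bowl3_in below 0.045 m) and (distance between each of sweet3, sweet4 and bowl1_in below 0.045 m or distance between each of sweet3, sweet4 and bowl2_in below 0.045 m or distance between each of sweet3, sweet4 and bowl3_in below 0.045 m) and (distance between each of sweet5, sweet6 and bowl1_in below 0.045 m or distance between each of sweet5, sweet6 and bowl2_in below 0.045 m or distance between each of sweet5, sweet6 and bowl3_in below 0.045 m or (z of each of sweet5, sweet6 in the frame of dispenser above 0.15 m and horizontal distance between each of sweet5, sweet6 and dispenser below 0.07 m)) and (value of joint wheel between 2.363 and 2.663 rad or value of joint wheel between 3.62 and 3.92 rad)); the robot touches nothing.
It fails at once if the cup is pushed more than 30 mm from where it stood (distance of cup from where it was at the start of the episode above 0.03 m).
It fails at once if the plate is pushed more than 30 mm from where it stood (distance of plate from where it was at the start of the episode above 0.03 m).
It fails at once if the kettle is pushed more than 30 mm from where it stood (distance of kettle from where it was at the start of the episode above 0.03 m).
It fails at once if shutter or paddle worked with the fingers or the arm instead of a bowl (contact force between any of the fingers, the arm and shutter above 1.5 N).
Of bowl1, bowl2, bowl3 only 2 to 3 are there at a start; the rules pass over those that are not, and their reading is None.
At some moment in a run one of bowl1, bowl2, bowl3 may be knocked a few centimetres aside while the robot is not near it.
It also fails if it takes over 210 s, if anything falls off the work surface, if the arm or the gripper's body presses on something with over 40 N, if the wrist force passes 120 N, or if a joint passes its speed limit or range.

## Working session

There is one attempt and no reset: what is moved stays moved. The work goes in short steps, Python scripts to look and compute and a shell command to move; the robot and the scene stay as the last step left them, time stands still between calls to the robot, and variables do not carry over. Pictures are saved under pics/ and viewed, at most 14 in all, crops included, and the job is handed in when it is done.

```bash
mkdir -p pics; python3 - <<'E'
from station import ctrl, camera
import cv2,numpy as np
np.set_printoptions(precision=4,suppress=True)
print(ctrl.get_obs(), ctrl.pinch_z)
for n in("top","side"):
    c=camera(n); cv2.imwrite(f"pics/{n}0.png",c["img"]); np.savez(f"{n}0.npz",**c); print(n,c["intrinsics"],c["view"],(c["range_z"]>0).mean())
E
```

```text
{'time_s': 0.0, 'qpos': array([-1.2386,  0.3005,  1.5215,  0.    ,  1.3207, -0.0666]), 'joint_vel': array([ 0.0004, -0.0007, -0.0008,  0.0009,  0.0014,  0.0004]), 'tau': array([  0.001 , -53.1803, -35.2732,   0.0709,   0.0244,  -0.0001]), 'ee_pos': array([ 0.2135, -0.5066,  0.2049]), 'eef_rot': array([-3.1405, -0.0001,  0.3988]), 'force': array([ 0.2134, -0.558 , -1.1015]), 'moment': array([ 0.0216, -0.0451,  0.0049]), 'grip_force': 0.0, 'grip_width': 0.09404683367445173} -0.0188
top [[485.1324   0.     319.6923]
 [  0.     485.1324 194.5008]
 [  0.       0.       1.    ]] [[ 0.0213 -0.9997 -0.0092  0.0243]
 [-0.9973 -0.0206 -0.071   0.5028]
 [ 0.0708  0.0107 -0.9974  1.3597]
 [ 0.      0.      0.      1.    ]] 0.9962109375
side [[500.3523   0.     318.3729]
 [  0.     500.3523 197.3172]
 [  0.       0.       1.    ]] [[-0.7179 -0.6962  0.0021  0.3526]
 [-0.5192  0.5333 -0.6678  0.3393]
 [ 0.4638 -0.4805 -0.7443  1.3146]
 [ 0.      0.      0.      1.    ]] 0.99592578125
```

View pics/top0.png

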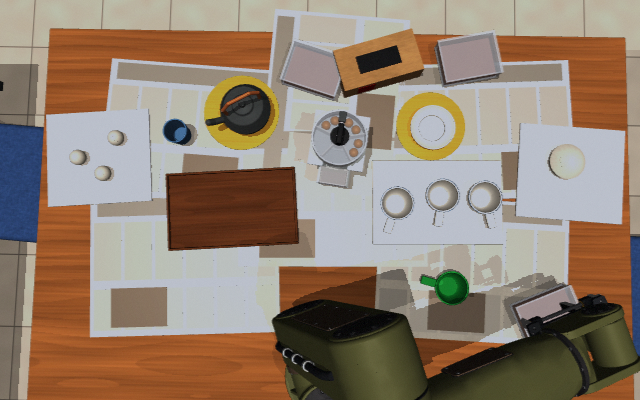

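View pics/side0.png

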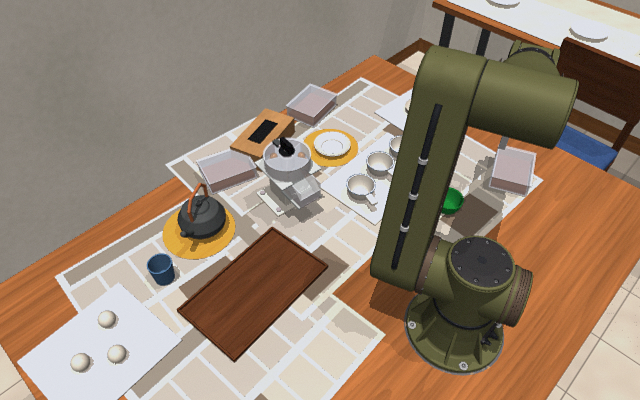

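The top view shows three white bowls at (397,202), (442,195) and (485,197) with their lugs pointing down, and the green decoy at (451,287). The dispenser is at (340,137) with its spout near (336,175), and the tray at (232,208). The cup is at (177,131), the kettle at (245,108) and the plate at (431,128). The side view shows the same layout, with the arm partly hiding the bowls.

```bash
cat > h.py <<'E'
import numpy as np,cv2
from station import ctrl,camera
np.set_printoptions(precision=4,suppress=True)
def pts(c):
    K=c["intrinsics"];V=c["view"];z=c["range_z"].astype(float)
    v,u=np.mgrid[:z.shape[0],:z.shape[1]]
    p=np.stack([(u-K[0,2])/K[0,0]*z,(v-K[1,2])/K[1,1]*z,z],-1)
    return (p-V[:3,3])@V[:3,:3]          # R^T (p-t)
def ray(c,u,v,h):                        # pixel ray onto plane z=h
    K=c["intrinsics"];V=c["view"];o=-V[:3,:3].T@V[:3,3]
    d=V[:3,:3].T@np.array([(u-K[0,2])/K[0,0],(v-K[1,2])/K[1,1],1.])
    return o+d*(h-o[2])/d[2]
def proj(c,P):
    q=c["view"][:3,:3]@np.asarray(P,float)+c["view"][:3,3]
    q=c["intrinsics"]@q; return q[:2]/q[2]
def circ(p):
    A=np.c_[2*p[:,:2],np.ones(len(p))];s=np.linalg.lstsq(A,(p[:,:2]**2).sum(1),rcond=None)[0]
    return s[:2],np.sqrt(s[2]+s[:2]@s[:2])
E
python3 - <<'E'
from h import *
t=dict(np.load("top0.npz"));s=dict(np.load("side0.npz"))
P=pts(t)
for u,v in((560,150),(380,220),(232,208),(397,202),(340,137),(335,175),(340,128),(300,115),(340,300)): print((u,v),P[v,u],t["img"][v,u])
# bowls
for nm,(u,v) in dict(b1=(397,202),b2=(442,195),b3=(485,197),green=(451,287)).items():
    c0=P[v,u,:2]; Q=P.reshape(-1,3); d=np.hypot(*(Q[:,:2]-c0).T)
    R=Q[(d<.058)&(Q[:,2]>.049)&(Q[:,2]<.075)]
    c,r=circ(R)
    d=np.hypot(*(Q[:,:2]-c).T);L=Q[(d>.055)&(d<.09)&(Q[:,2]>.03)&(Q[:,2]<.08)&(d<.095)]
    m=L[:,:2].mean(0)-c
    print(nm,"c",c,"r",r,"rimz",np.percentile(R[:,2],[50,95]),"lug",len(L),np.degrees(np.arctan2(m[1],m[0])),np.hypot(*m),"z",np.median(L[:,2]))
for nm,m in dict(lid=(abs(P[...,2]-.198)<.006),knob=(P[...,2]>.225)&(P[...,0]>.45)&(P[...,0]<.75)&(abs(P[...,1])<.12)).items():
    m=m&(P[...,0]>.4)&(abs(P[...,1])<.15); Q=P[m]; print(nm,len(Q),Q.mean(0),Q[:,2].max() if len(Q) else 0)
    if nm=="knob": e,vv=np.linalg.eigh(np.cov(Q[:,:2].T)); print(np.degrees(np.arctan2(vv[1,1],vv[0,1])),e**.5)
    else: print(circ(Q))
cv2.imwrite("pics/disp0.png",np.hstack([cv2.resize(t["img"][90:210,280:400],(390,390),interpolation=2),cv2.resize(s["img"][120:240,230:350],(390,390),interpolation=2)]))
E
```

```text
(560, 150) [ 0.6396 -0.6361  0.0388] [164 180 186]
(380, 220) [ 0.4336 -0.1379  0.0111] [204 192 188]
(232, 208) [0.4591 0.2851 0.0065] [21 40 79]
(397, 202) [ 0.4857 -0.1854  0.0129] [201 190 185]
(340, 137) [ 0.6248 -0.0132  0.2451] [30 29 28]
(335, 175) [ 0.5461 -0.0053  0.1307] [156 155 159]
(340, 128) [ 0.6464 -0.0128  0.2459] [28 28 27]
(300, 115) [ 0.736   0.0976 -0.007 ] [180 192 187]
(340, 300) [ 0.205  -0.0289 -0.0015] [25 49 89]
b1 c [ 0.4803 -0.1781] r 0.04386683164058857 rimz [0.0543 0.059 ] lug 119 -177.32910093876154 0.046401303020730915 z 0.053565798127914316
b2 c [ 0.5044 -0.3027] r 0.04382518206762421 rimz [0.0546 0.0594] lug 199 168.4990607264008 0.037236467056408734 z 0.052773594299633395
b3 c [ 0.5    -0.4202] r 0.04451332150765162 rimz [0.0544 0.0598] lug 210 124.55391168670045 0.04677876434830046 z 0.052183001872932226
green c [ 0.2525 -0.3301] r 0.043617053172424744 rimz [0.051  0.0535] lug 95 75.55943213868096 0.07059907530240263 z 0.045659352754178296
lid 2092 [ 0.6323 -0.0118  0.1974] 0.20393175201162395
(array([ 0.6355, -0.012 ]), np.float64(0.05308553782928191))
knob 126 [ 0.6336 -0.0117  0.2442] 0.25066315897217967
173.0539801524677 [0.004  0.0149]
```

View pics/disp0.png

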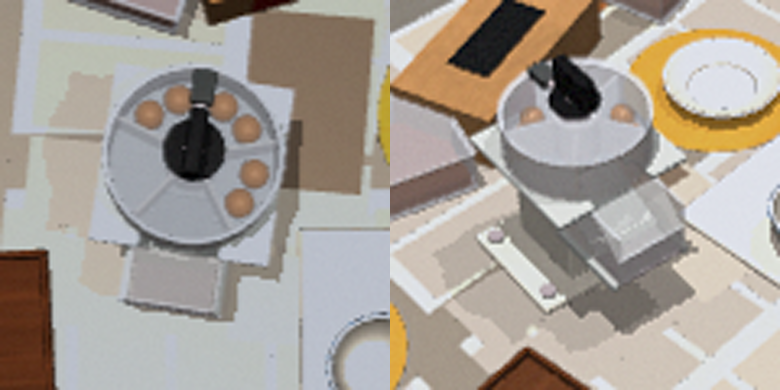

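The crops show the dispenser: the knob bar is nearly along the chute axis, at crop (193,148), with the chute pointing down and slightly left to (175,280). Six sweets are visible, and the front and left pockets are empty.

```bash
cat >> h.py <<'E'
def bowl(P,c0):
    """rim centre, lug yaw (bowl x axis, deg), rim z, lug z near c0"""
    Q=P.reshape(-1,3);c=np.array(c0,float)
    for _ in range(4):
        d=np.hypot(*(Q[:,:2]-c).T);R=Q[(d<.056)&(d>.03)&(Q[:,2]>.050)&(Q[:,2]<.066)]
        v=R[:,:2]-c;R=R[~((v[:,0]<-.05))];c,r=circ(R)
    d=np.hypot(*(Q[:,:2]-c).T);a=np.arctan2(c[1]-Q[:,1],c[0]-Q[:,0])
    L=Q[(d>.056)&(d<.084)&(abs(a)<.7)&(Q[:,2]>.038)&(Q[:,2]<.062)]
    m=c-np.median(L[:,:2],0)
    return c,r,np.degrees(np.arctan2(m[1],m[0])),np.median(R[:,2]),np.median(L[:,2]),len(L)
def go(tgt,yaw,frm=None):
    """rows' totals: turn first, then shift in the turned tool axes"""
    o=ctrl.get_obs();p,e=(o["ee_pos"],np.degrees(o["eef_rot"][2])) if frm is None else frm
    dy=(yaw-e+180)%360-180;w=np.radians(yaw);d=np.array(tgt)-p
    print("turn rz units %.2f  shift units x %.2f y %.2f z %.2f"%(-dy/10,*(np.array([d[0]*np.cos(w)+d[1]*np.sin(w),d[0]*np.sin(w)-d[1]*np.cos(w),-d[2]])/.03)))
E
python3 - <<'E'
from h import *
t=dict(np.load("top0.npz"));s=dict(np.load("side0.npz"));P=pts(t);S=pts(s)
for c in((.48,-.178),(.504,-.303),(.5,-.42)): print(bowl(P,c), bowl(S,c)[:2])
for nm,X,im in(("top",P,t),("side",S,s)):
    k=(X[...,2]>.236)&(X[...,0]>.57)&(X[...,0]<.70)&(abs(X[...,1])<.1)&(im["img"].max(-1)<60);Q=X[k]
    if len(Q)<5: print(nm,"no knob");continue
    e,v=np.linalg.eigh(np.cov(Q[:,:2].T));r=cv2.minAreaRect((Q[:,:2]*1000).astype(np.float32));print(nm,"knob",len(Q),np.percentile(Q[:,2],[50,90]),np.degrees(np.arctan2(v[1,1],v[0,1])),r)
    k=(X[...,2]>.08)&(X[...,2]<.155)&(X[...,0]>.5)&(X[...,0]<.57)&(abs(X[...,1]+.005)<.06);Q=X[k]
    print(nm,"chute",len(Q),cv2.minAreaRect((Q[:,:2]*1000).astype(np.float32)),Q.mean(0))
    k=(abs(X[...,2]-.2)<.012)&(X[...,0]>.52)&(X[...,0]<.75)&(abs(X[...,1])<.12);Q=X[k]
    h=cv2.convexHull((Q[:,:2]*1000).astype(np.float32))[:,0];print("lid",cv2.minEnclosingCircle(h),circ(h))
hsv=cv2.cvtColor(t["img"],cv2.COLOR_BGR2HSV)
m=((hsv[...,2]<120)&(hsv[...,1]>100)).astype(np.uint8);m[:,:150]=0;m[:,310:]=0;m[:150]=0;m[260:]=0
c=max(cv2.findContours(m,0,2)[0],key=cv2.contourArea);b=cv2.boxPoints(cv2.minAreaRect(c))
print("tray",[ray(t,u,v,.016)[:2] for u,v in b],np.median(P[200:215,220:245,2]))
for nm,(u,v) in dict(cup=(177,131),kettle=(245,108),plate=(431,128)).items(): print(nm,P[v,u])
E
```

```text
(array([ 0.4794, -0.1777]), np.float64(0.044313236135393834), np.float64(-19.00162683318392), np.float64(0.05452548920726559), np.float64(0.05346843819016113), 84) (array([ 0.4773, -0.1775]), np.float64(0.044440637763425106))
(array([ 0.5043, -0.3026]), np.float64(0.043967974238785436), np.float64(-8.697993526131821), np.float64(0.05462815465007822), np.float64(0.05282087029509798), 86) (array([ 0.5017, -0.3019]), np.float64(0.043921543962276446))
(array([ 0.5011, -0.42  ]), np.float64(0.0440636562997921), np.float64(12.979804215837543), np.float64(0.05465718683682952), np.float64(0.05383223136553481), 88) (array([ 0.4988, -0.4192]), np.float64(0.043985114160262566))
top knob 120 [0.2447 0.247 ] 172.06664851431736 ((634.8650512695312, -11.823102951049805), (13.834505081176758, 49.59579086303711), 82.45853424072266)
top chute 631 ((544.9680786132812, -9.63222885131836), (108.25262451171875, 51.28778076171875), 88.07135772705078) [ 0.5457 -0.0044  0.1275]
lid ((635.1293334960938, -11.470305442810059), 71.38227844238281) (array([635.2083, -11.9807]), np.float64(70.48310831519859))
side knob 78 [0.2448 0.2486] 173.33344392333075 ((631.0195922851562, -9.780189514160156), (14.181903839111328, 49.79134750366211), 83.47587585449219)
side chute 767 ((541.9774780273438, -5.028491973876953), (55.54350662231445, 118.91041564941406), 0.05475667491555214) [0.5406 0.0024 0.1229]
lid ((631.7633666992188, -11.814915657043457), 73.31273651123047) (array([632.4722, -11.7226]), np.float64(71.61845918960299))
tray [array([0.5542, 0.4812]), array([0.5814, 0.1093]), array([0.3626, 0.0923]), array([0.3354, 0.46  ])] 0.005150682688439638
cup [0.6795 0.4532 0.0037]
kettle [0.7267 0.241  0.1013]
plate [ 0.7026 -0.2828  0.0035]
  return _methods._mean(a, axis=axis, dtype=dtype,
  ret = um.true_divide(
  ret = ret.dtype.type(ret / rcount)
```

```bash
python3 -m inch '1 0 0 -1 0 0 -1;1 0 0 -1 0 0 -1;1 0 0 -1 0 0 -1;1 0 0 0 0 0 -1;1 0 0 0 0 0 -1;1 0 0 0 0 0 -1;1 0 0 0 0 0 -1;1 0 0 0 0 0 -1;1 0 0 0 0 0 -1;1 0 0 0 0 0 -1' 40
python3 -m inch '1 0 0 0 0 0 -1;1 0 0 0 0 0 -1;1 0 0 0 0 0 -1;1 0 0 0 0 0 -1;1 0 0 0 0 0 -0.95;1 0 0 0 0 0 0'
python3 - <<'E'
from h import *
go((.634,-.0118,.29),172.4)
E
```

```text
time_s: 1.35
ee_pos: [0.2135, -0.5067, 0.2951]
eef_rot: [3.141, -0.001, 2.15]
force: [-0.5, -0.3, -0.3]
grip_width: 0.0941
grip_force: 0.0
time_s: 2.1
ee_pos: [0.2442, -0.4933, 0.2941]
eef_rot: [-3.127, -0.021, 2.961]
force: [-1.7, -0.1, 0.1]
grip_width: 0.0938
grip_force: 0.0
turn rz units -0.28  shift units x -10.76 y 17.63 z 0.14
```

```bash
python3 -m inch '1 -0.6 1 0 0 0 0;1 -0.6 1 0 0 0 0;1 -0.6 1 0 0 0 0;1 -0.6 1 0 0 0 0;1 -0.6 1 0 0 0 0;1 -0.6 1 0 0 0 0;1 -0.6 1 0 0 0 0;1 -0.6 1 0 0 0 0;1 -0.6 1 0 0 0 0'
python3 -m inch '1 -0.6 1 0 0 0 0;1 -0.6 1 0 0 0 0;1 -0.6 1 0 0 0 0;1 -0.6 1 0 0 0 0;1 -0.6 1 0 0 0 0;1 -0.6 1 0 0 0 0;1 -0.6 1 0 0 0 0;1 -0.6 0.6 0 0 0 0;1 0 0 0 0 0 0'
python3 - <<'E'
from h import *
go((.634,-.0118,.216),172.4)
E
```

```text
time_s: 3.22
ee_pos: [0.4516, -0.2576, 0.2869]
eef_rot: [-3.127, -0.021, 2.957]
force: [-0.0, -0.6, -0.1]
grip_width: 0.0938
grip_force: 0.0
time_s: 4.35
ee_pos: [0.6348, -0.0599, 0.2796]
eef_rot: [-3.127, -0.022, 2.959]
force: [-0.8, -0.6, -0.7]
grip_width: 0.0938
grip_force: 0.0
turn rz units -0.29  shift units x 0.24 y 1.58 z 2.12
```

```bash
cat >> h.py <<'E'
from scipy.spatial.transform import Rotation as Ro
def go(tgt,yaw):
    """units: turn (rotvec, tool axes) first, then shift along the turned tool axes"""
    o=ctrl.get_obs();A=Ro.from_euler("xyz",o["eef_rot"]);B=Ro.from_euler("xyz",[180,0,yaw],degrees=True)
    w=(A.inv()*B).as_rotvec(degrees=True)/10;d=B.inv().apply(np.array(tgt)-o["ee_pos"])/.03
    print("turn",w.round(2),"shift",d.round(2),"q6 %.2f"%o["qpos"][5])
E
python3 -c "
from h import *
go((.634,-.0118,.216),172.4)"
```

```text
turn [-0.08 -0.13 -0.29] shift [0.24 1.58 2.12] q6 -1.53
```

```bash
python3 -m inch '1 0 0 0 -0.08 -0.13 -0.29;1 0.12 0.8 0 0 0 0;1 0.12 0.8 0 0 0 0;1 0 0 0 0 0 0'
python3 -c "
from h import *
go((.634,-.0118,.216),172.4)"
```

```text
time_s: 4.85
ee_pos: [0.633, -0.0116, 0.2808]
eef_rot: [-3.141, 0.001, 3.01]
force: [-0.4, 0.3, -0.3]
grip_width: 0.0941
grip_force: 0.0
turn [-0.    0.01  0.  ] shift [-0.03 -0.    2.16] q6 -1.51
```

```bash
python3 -m inch '1 0 0 0.72 0 0 0;1 0 0 0.72 0 0 0;1 0 0 0.72 0 0 0;1 0 0 0 0 0 0;-1 0 0 0 0 0 0;-1 0 0 0 0 0 0;-1 0 0 0 0 0 0;-1 0 0 0 0 0 0' 30
python3 -m inch '-1 0 0 0 0 0 0.8;-1 0 0 0 0 0 0.8;-1 0 0 0 0 0 0.8;-1 0 0 0 0 0 0.8;-1 0 0 0 0 0 0.8;-1 0 0 0 0 0 0.8;-1 0 0 0 0 0 0.8;-1 0 0 0 0 0 0.8;-1 0 0 0 0 0 0.8;-1 0 0 0 0 0 0'
python3 -m inch '1 0 0 0 0 0 0;1 0 0 0 0 0 0;1 0 0 0 0 0 0;1 0 0 -1 0 0 0;1 0 0 -1 0 0 0;1 0 0 -1 0 0 0;1 1 0 0 0 0 0'
```

```text
time_s: 5.85
ee_pos: [0.6336, -0.0117, 0.2161]
eef_rot: [-3.141, 0.002, 3.009]
force: [0.1, -0.3, 0.5]
grip_width: 0.0575
grip_force: 0.0
time_s: 7.1
ee_pos: [0.635, -0.0105, 0.2158]
eef_rot: [3.136, -0.0, 1.751]
force: [14.2, 6.6, -5.9]
grip_width: 0.0138
grip_force: 30.0
time_s: 7.98
ee_pos: [0.6286, 0.0167, 0.3083]
eef_rot: [3.137, 0.002, 1.75]
force: [0.7, -0.1, -0.5]
grip_width: 0.0805
grip_force: 0.0
```

```bash
python3 -c "
from h import *
go((.3303,-.1542,.20),161)"
```

```text
turn [ 0.02  0.02 -6.07] shift [ 7.55 -8.62  3.61] q6 -0.21
```

```bash
python3 -m inch '1 0 0 0 0 0 -1;1 0 0 0 0 0 -1;1 0 0 0 0 0 -1;1 0 0 0 0 0 -1;1 0 0 0 0 0 -1;1 0 0 0 0 0 -1;1 0.8 -0.9 0 0 0 0;1 0.8 -0.9 0 0 0 0;1 0.8 -0.9 0 0 0 0'
python3 -m inch '1 0.8 -0.9 0.6 0 0 0;1 0.8 -0.9 0.6 0 0 0;1 0.8 -0.9 0.6 0 0 0;1 0.8 -0.9 0.6 0 0 0;1 0.8 -0.9 0.6 0 0 0;1 0.8 -0.5 0.6 0 0 0;1 0 0 0 0 0 0'
python3 - <<'E'
from h import *
t=camera("top");s=camera("side");np.savez("top1.npz",**t);np.savez("side1.npz",**s)
X=pts(t)
k=(X[...,2]>.236)&(X[...,2]<.26)&(X[...,0]>.57)&(X[...,0]<.70)&(abs(X[...,1])<.1)&(t["img"].max(-1)<60);Q=X[k]
print("knob",len(Q));r=cv2.minAreaRect((Q[:,:2]*1000).astype(np.float32));print(r)
S=pts(s)
for c in((.48,-.178),(.504,-.303),(.5,-.42)):
  for Y in(X,S):
    try: print(bowl(Y,c))
    except Exception as e: print("x",e)
cv2.imwrite("pics/v1.png",np.hstack([cv2.resize(t["img"][90:250,280:440],(400,400),interpolation=2),cv2.resize(s["img"][120:280,230:390],(400,400),interpolation=2)]))
E
```

```text
time_s: 9.1
ee_pos: [0.5319, -0.0348, 0.3057]
eef_rot: [-3.141, 0.002, 2.8]
force: [0.6, -0.8, 0.4]
grip_width: 0.0941
grip_force: 0.0
time_s: 9.98
ee_pos: [0.346, -0.1276, 0.1971]
eef_rot: [-3.141, 0.001, 2.798]
force: [1.1, -0.5, -0.5]
grip_width: 0.094
grip_force: 0.0
knob 121
((634.583740234375, -11.714054107666016), (13.756338119506836, 47.61277389526367), 10.010622024536133)
(array([ 0.4794, -0.1777]), np.float64(0.04433162824580394), np.float64(-18.91214977459689), np.float64(0.05458109272420032), np.float64(0.05248253073840847), 77)
(array([ 0.4763, -0.1781]), np.float64(0.04480485350309808), np.float64(-21.115270730418032), np.float64(0.05506097532338432), np.float64(0.05251649241613078), 68)
(array([ 0.5043, -0.3029]), np.float64(0.04390424016660692), np.float64(-8.502521066453095), np.float64(0.05453948487162531), np.float64(0.05332009988160222), 83)
(array([ 0.4997, -0.3015]), np.float64(0.04402118001320133), np.float64(-10.09826402873184), np.float64(0.05489723194700803), np.float64(0.05342962067586154), 56)
(array([ 0.5012, -0.4199]), np.float64(0.04401599205012387), np.float64(13.966350797330048), np.float64(0.05502954014282681), np.float64(0.05272905131481102), 90)
(array([ 0.4769, -0.3376]), np.float64(0.04661443730103412), np.float64(-36.90186259175244), np.float64(0.05469823895236474), np.float64(0.05217694837395229), 14)
```

View pics/v1.png

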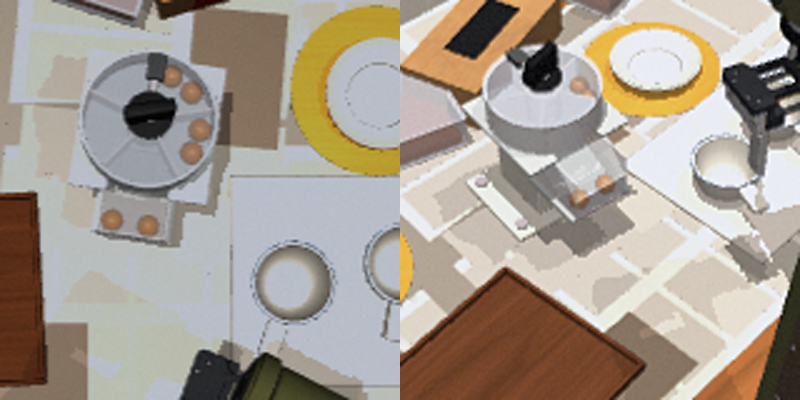

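The crops show two sweets at the foot of the chute, crop (112,219) and (148,225). The knob bar is across the chute, turned one click, and the bowls haven't moved.

```bash
python3 -c "
from h import *
go((.4106,-.1538,.029),160.5)"
```

```text
turn [-0.    0.02 -0.01] shift [-2.27 -0.12  5.64] q6 -1.68
```

```bash
python3 -m inch '0.2 -0.76 -0.04 0 0 0 0;0.2 -0.76 -0.04 0 0 0 0;0.2 -0.76 -0.04 0 0 0 0;0.2 0 0 1 0 0 0;0.2 0 0 1 0 0 0;0.2 0 0 1 0 0 0;0.2 0 0 0.9 0 0 0;0.2 0 0 0.9 0 0 0;0.2 0 0 0.8 0 0 0;0.2 0 0 0 0 0 0' 50
python3 -m inch '-1 0 0 0 0 0 0;-1 0 0 0 0 0 0;-1 0 0 0 0 0 0;-1 0 0 0 0 0 0;-1 0 0 0 0 0 0;-1 0 0 0 0 0 0;-1 0 0 0 0 0 0' 50
python3 -c "
from h import *
go((.4106,-.1538,.029),160.5)
print(ctrl.get_obs()['force'])"
```

```text
time_s: 11.32
ee_pos: [0.4109, -0.1534, 0.0288]
eef_rot: [3.141, -0.001, 2.8]
force: [0.0, -0.4, 0.5]
grip_width: 0.0566
grip_force: 0.0
time_s: 12.2
ee_pos: [0.4107, -0.1538, 0.0297]
eef_rot: [-3.141, 0.001, 2.8]
force: [-2.1, 0.4, 3.4]
grip_width: 0.0215
grip_force: 50.0
turn [-0.    0.01 -0.01] shift [ 0.   -0.    0.02] q6 -1.67
[-2.1356  0.4151  3.4434]
```

```bash
python3 -m inch '-1 0 0 -0.5 0 0 0;-1 0 0 -0.7 0 0 0;-1 0 0 -0.7 0 0 0;-1 0 0 -0.4 0 0 -0.6;-1 0 0 0 0 0 -0.6;-1 0 0 0 0 0 0'
python3 -c "
from h import *
A=np.array([.634,-.0118]);f=np.array([-.9912,.1323])
go((*(A+.25*f),.0455),172.4)"
```

```text
time_s: 12.95
ee_pos: [0.4106, -0.1538, 0.0992]
eef_rot: [-3.141, 0.002, 3.009]
force: [0.4, 0.7, -2.0]
grip_width: 0.0216
grip_force: 50.0
turn [-0.    0.01 -0.  ] shift [1.58 5.68 1.79] q6 -1.88
```

```bash
python3 -m inch '-1 0.26 0.7 0 0 0 0;-1 0.26 0.8 0 0 0 0;-1 0.26 0.8 0 0 0 0;-1 0.26 0.9 0 0 0 0;-1 0.26 0.9 0 0 0 0;-1 0.28 0.8 0 0 0 0;-1 0 0.78 0.6 0 0 0;-1 0 0 0.6 0 0 0;-1 0 0 0.6 0 0 0;-1 0 0 0 0 0 0'
python3 - <<'E'
from h import *
A=np.array([.634,-.0118]);f=np.array([-.9912,.1323])
go((*(A+.162*f),.0455),172.4)
t=camera("top");s=camera("side")
for c in(t,s):
    X=pts(c);Q=X.reshape(-1,3);g=A+.178*f;d=np.hypot(*(Q[:,:2]-g).T)
    R=Q[(d<.06)&(Q[:,2]>.062)&(Q[:,2]<.085)];print(len(R),R.mean(0)if len(R) else 0)
    if len(R)>20:
        cc,r=circ(R);print("rim centre",cc,r,"expected",g)
        k=abs(np.hypot(*(R[:,:2]-cc).T)-.044)<.004;R=R[k];print("rim plane",np.linalg.lstsq(np.c_[R[:,:2]-cc,np.ones(len(R))],R[:,2],rcond=None)[0])
cv2.imwrite("pics/v2.png",np.hstack([cv2.resize(t["img"][130:250,290:410],(400,400),interpolation=2),cv2.resize(s["img"][150:270,240:360],(400,400),interpolation=2)]))
E
```

```text
time_s: 14.2
ee_pos: [0.3855, 0.0214, 0.0439]
eef_rot: [-3.141, -0.001, 3.007]
force: [0.3, -0.5, -1.6]
grip_width: 0.0213
grip_force: 50.0
turn [-0.   -0.01 -0.01] shift [-2.96 -0.   -0.05] q6 -1.47
154 [0.4714 0.0105 0.0673]
rim centre [0.4591 0.0113] 0.04334708287736984 expected [0.4576 0.0117]
rim plane [-0.0104  0.0055  0.0674]
69 [0.4864 0.0088 0.0681]
rim centre [0.455  0.0115] 0.045701998623358074 expected [0.4576 0.0117]
rim plane [0.0507 0.0062 0.0667]
```

View pics/v2.png

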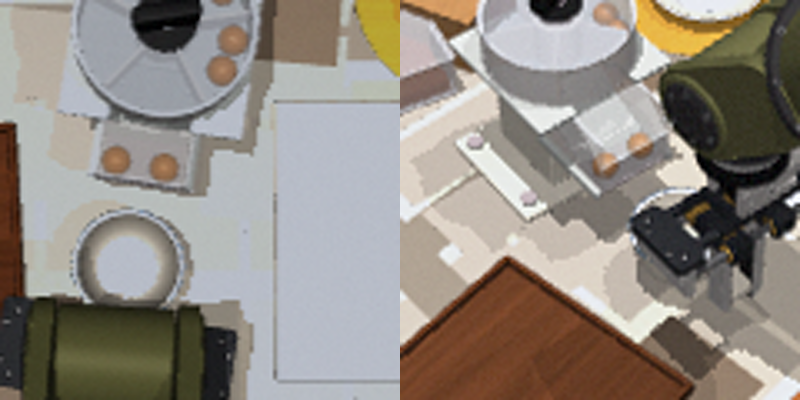

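Level bowl at crop (130,260), in line with the chute; two sweets wait in it. Push.

```bash
python3 -m inch '-1 -0.5 0 -0.05 0 0 0;-1 -0.6 0 0 0 0 0;-1 -0.5 0 0 0 0 0;-1 -0.3 0 0 0 0 0;-1 -0.25 0 0 0 0 0;-1 -0.25 0 0 0 0 0;-1 -0.2 0 0 0 0 0;-1 -0.2 0 0 0 0 0;-1 -0.13 0 0 0 0 0;-1 0 0 0 0 0 0'
python3 - <<'E'
from h import *
A=np.array([.634,-.0118]);f=np.array([-.9912,.1323])
go((*(A+.161*f),.0455),172.4)
o=ctrl.get_obs();print(o["force"],o["grip_width"],np.dot(o["ee_pos"][:2]-A,f))
E
```

```text
time_s: 15.55
ee_pos: [0.4733, 0.0098, 0.0459]
eef_rot: [-3.141, 0.001, 3.009]
force: [-4.8, 0.6, -1.5]
grip_width: 0.0215
grip_force: 50.0
turn [-0.    0.01  0.  ] shift [-0.04 -0.    0.01] q6 -1.49
[-4.7987  0.586  -1.5074] 0.021471090992216096 0.1621313338513294
```

```bash
python3 -m inch '-1 -0.03 0 0 0 0 0;-1 0 0 0 0 0 0;-1 0 0 0 0 0 0;-1 0 0 0 0 0 0;-1 0 0 0 0 0 0'
python3 - <<'E'
from h import *
t=camera("top");s=camera("side")
cv2.imwrite("pics/v3.png",np.hstack([cv2.resize(t["img"][130:250,290:410],(400,400),interpolation=2),cv2.resize(s["img"][150:270,240:360],(400,400),interpolation=2)]))
E
```

```text
time_s: 16.18
ee_pos: [0.4742, 0.0096, 0.0461]
eef_rot: [-3.141, 0.001, 3.009]
force: [-5.1, 1.0, -2.6]
grip_width: 0.0213
grip_force: 50.0
```

View pics/v3.png

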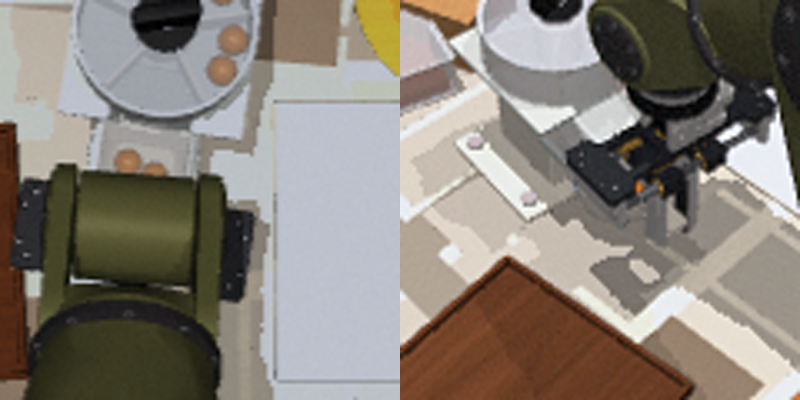

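The two sweets moved from crop (115,158)/(163,165) to (128,160)/(155,168), closer together, so they seem to have dropped into the bowl. I'll retract slowly and check.

```bash
python3 -m inch '-1 0.2 0 0 0 0 0;-1 0.25 0 0 0 0 0;-1 0.3 0 0 0 0 0;-1 0.4 0 0 0 0 0;-1 0.4 0 0 0 0 0;-1 0.5 0 0 0 0 0;-1 0.5 0 0 0 0 0;-1 0.4 0 0 0 0 0;-1 0.2 0 0 0 0 0;-1 0 0 0 0 0 0'
python3 - <<'E'
from h import *
t=camera("top");s=camera("side")
cv2.imwrite("pics/v4.png",np.hstack([cv2.resize(t["img"][130:250,290:410],(400,400),interpolation=2),cv2.resize(s["img"][150:270,240:360],(400,400),interpolation=2)]))
E
```

```text
time_s: 17.52
ee_pos: [0.3806, 0.0221, 0.0461]
eef_rot: [-3.141, 0.002, 3.009]
force: [-0.2, 0.5, -1.9]
grip_width: 0.0216
grip_force: 50.0
```

View pics/v4.png

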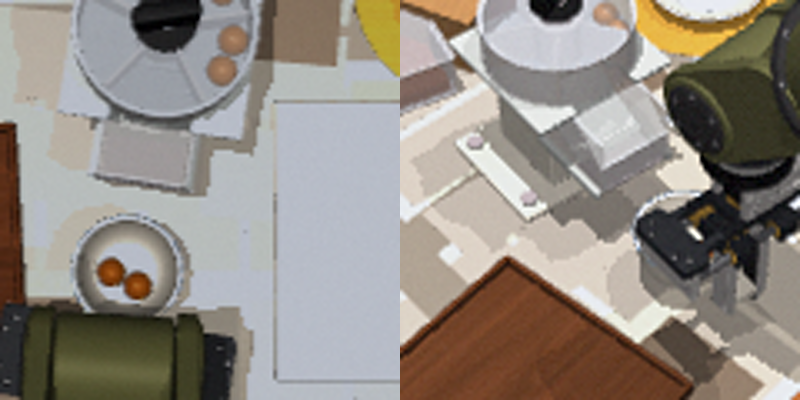

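Both sweets are in the bowl, crop (110,271) and (137,286), and the chute is empty. Next, the far slot on the tray.

```bash
cat >> h.py <<'E'
def slot(x,y):
    c,s=np.cos(np.radians(4.2)),np.sin(np.radians(4.2))
    return np.array([.4584+x*c-y*s,.2857+x*s+y*c])
def grasp(c,yaw): a=np.radians(yaw);return np.array(c)-.072*np.array([np.cos(a),np.sin(a)])
A=np.array([.634,-.0118]);f=np.array([-.9912,.1323])
E
python3 -m inch '-1 0 0 -0.5 0 0 0;-1 0 0 -0.7 0 0 -0.3;-1 0 0 -0.6 0 0 -0.5;-1 0 0 0 0 0 -0.38;-1 0 0 0 0 0 0'
python3 -c "
from h import *
go((*grasp(slot(.02,.105),4.2),.0285),184.2)"
```

```text
time_s: 18.25
ee_pos: [0.3807, 0.0221, 0.1]
eef_rot: [-3.141, 0.001, -3.069]
force: [0.4, 0.4, -2.1]
grip_width: 0.0213
grip_force: 50.0
turn [-0.    0.01 -0.  ] shift [-1.49 12.07  2.38] q6 -1.68
```

```bash
python3 -m inch '-1 -0.1 0.4 0 0 0 0;-1 -0.1 0.8 0 0 0 0;-1 -0.13 1 0 0 0 0;-1 -0.13 1 0 0 0 0;-1 -0.13 1 0 0 0 0;-1 -0.13 1 0 0 0 0;-1 -0.13 1 0 0 0 0;-1 -0.13 1 0 0 0 0;-1 -0.13 1 0 0 0 0;-1 -0.13 1 0 0 0 0'
python3 -m inch '-1 -0.13 1 0 0 0 0;-1 -0.13 1 0 0 0 0;-1 -0.12 0.6 0 0 0 0;-1 0 0.27 0 0 0 0;-1 0 0 0.8 0 0 0;-1 0 0 0.8 0 0 0;-1 0 0 0.5 0 0 0;-1 0 0 0.15 0 0 0;-1 0 0 0 0 0 0'
python3 -c "
from h import *
go((*grasp(slot(.02,.105),4.2),.0280),184.2);print(ctrl.get_obs()['force'])"
```

```text
time_s: 19.5
ee_pos: [0.3969, 0.3019, 0.0994]
eef_rot: [-3.141, 0.001, -3.069]
force: [-0.4, -0.8, -2.4]
grip_width: 0.0213
grip_force: 50.0
time_s: 20.62
ee_pos: [0.4026, 0.3869, 0.0326]
eef_rot: [-3.141, 0.002, -3.068]
force: [-0.4, 0.1, -1.5]
grip_width: 0.0215
grip_force: 50.0
turn [-0.    0.01 -0.  ] shift [ 0.13 -0.    0.15] q6 -0.94
[-0.366   0.1027 -1.4745]
```

```bash
python3 -m inch '-1 0 0 0.08 0 0 0;-1 0 0 0.05 0 0 0;-1 0 0 0.02 0 0 0;-1 0 0 0 0 0 0'
python3 -m inch '-0.1 0 0 0 0 0 0;-0.1 0 0 0 0 0 0;-0.1 0 0 0 0 0 0;-0.1 0 0 0 0 0 0'
python3 -m inch '-0.1 0 0 -0.3 0 0 0;-0.1 0 0 -1 0 0 0;0.5 0 0 -1 0 0 0;1 0 0 -1 0 0 0;1 0 0 -1 0 0 0;1 0 0 -1 0 0 0;1 0 0 -1 0 0 0;1 0 0 -1 0 0 0;1 0 0 -1 0 0 0;1 0 0 0 0 0 0'
python3 -c "
from h import *
go((*A,.30),100.4)"
```

```text
time_s: 21.12
ee_pos: [0.4026, 0.3869, 0.0281]
eef_rot: [-3.141, 0.002, -3.068]
force: [-1.3, -0.7, 0.7]
grip_width: 0.0214
grip_force: 50.0
time_s: 21.62
ee_pos: [0.4025, 0.3868, 0.0278]
eef_rot: [-3.141, 0.001, -3.068]
force: [0.7, -0.1, -0.2]
grip_width: 0.0425
grip_force: 0.0
time_s: 22.88
ee_pos: [0.4025, 0.3872, 0.2795]
eef_rot: [3.14, 0.005, -3.068]
force: [-0.1, -0.2, -0.7]
grip_width: 0.0944
grip_force: 0.0
turn [0.03 0.01 8.38] shift [-14.48   5.19  -0.68] q6 -0.94
```

```bash
python3 -m inch '1 0 0 -0.3 0 0 0.93;1 0 0 -0.3 0 0 0.93;1 0 0 -0.1 0 0 0.93;1 0 0 0 0 0 0.93;1 0 0 0 0 0 0.93;1 0 0 0 0 0 0.93;1 0 0 0 0 0 0.93;1 0 0 0 0 0 0.93;1 0 0 0 0 0 0.94;1 -0.5 0.2 0 0 0 0'
python3 -m inch '1 -1 0.36 0 0 0 0;1 -1 0.36 0 0 0 0;1 -1 0.36 0 0 0 0;1 -1 0.36 0 0 0 0;1 -1 0.36 0 0 0 0;1 -1 0.36 0 0 0 0;1 -1 0.36 0 0 0 0;1 -1 0.36 0 0 0 0;1 -1 0.36 0 0 0 0;1 -1 0.36 0 0 0 0'
python3 -m inch '1 -1 0.36 0 0 0 0;1 -1 0.36 0 0 0 0;1 -1 0.36 0 0 0 0;1 -0.98 0.31 0 0 0 0;1 0 0 0 0 0 0'
python3 -c "
from h import *
go((*A,.216),100.4)
t=camera('top')
X=pts(t)
for y in (.105,):print(slot(.02,y),bowl(X+np.array([0,0,.002]),slot(.02,y)))
for c in((.504,-.303),(.5,-.42)): print(bowl(X,c))
h=cv2.cvtColor(t['img'],cv2.COLOR_BGR2HSV)
cv2.imwrite('pics/v5.png',t['img'])"
```

```text
time_s: 24.12
ee_pos: [0.4105, 0.373, 0.297]
eef_rot: [3.142, 0.001, 1.755]
force: [0.2, 0.2, 0.6]
grip_width: 0.0938
grip_force: 0.0
time_s: 25.38
ee_pos: [0.5715, 0.0957, 0.2977]
eef_rot: [3.141, 0.001, 1.757]
force: [0.8, -0.3, -0.0]
grip_width: 0.0941
grip_force: 0.0
time_s: 26.0
ee_pos: [0.6338, -0.0147, 0.2972]
eef_rot: [-3.141, 0.001, 1.754]
force: [0.6, -0.1, 0.1]
grip_width: 0.0943
grip_force: 0.0
turn [-0.    0.    0.01] shift [0.1  0.02 2.71] q6 -0.26
[0.4707 0.3919] (array([0.4755, 0.3913]), np.float64(0.043810942316192716), np.float64(4.789158195877592), np.float64(0.05433411924930343), np.float64(0.05247881938632683), 85)
(array([ 0.5043, -0.3027]), np.float64(0.043847405499125136), np.float64(-9.13073124248803), np.float64(0.05460621834378248), np.float64(0.05294619977887231), 84)
(array([ 0.5013, -0.4198]), np.float64(0.04393205765799435), np.float64(13.445364347819153), np.float64(0.05470174420227035), np.float64(0.052692552167312), 90)
```

View pics/v5.png

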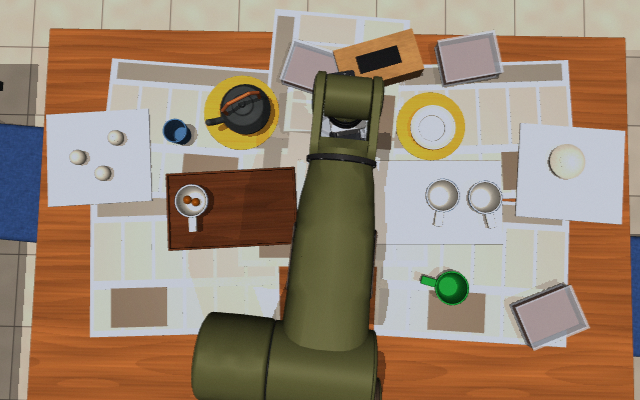

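The first bowl stands on the tray at (191,200) with its two sweets, and the two left on the board, (442,195) and (485,197), are unmoved. Now the second click.

```bash
python3 -m inch '0 0.1 0.02 0.9 0 0 0;0 0 0 0.9 0 0 0;0 0 0 0.9 0 0 0;0 0 0 0 0 0 0;-1 0 0 0 0 0 0;-1 0 0 0 0 0 0;-1 0 0 0 0 0 0;-1 0 0 0 0 0 0;-1 0 0 0 0 0 0;-1 0 0 0 0 0 0' 30
python3 -m inch '-1 0 0 0 0 0 0.8;-1 0 0 0 0 0 0.8;-1 0 0 0 0 0 0.8;-1 0 0 0 0 0 0.8;-1 0 0 0 0 0 0.8;-1 0 0 0 0 0 0.8;-1 0 0 0 0 0 0.8;-1 0 0 0 0 0 0.8;-1 0 0 0 0 0 0.8;-1 0 0 0 0 0 0'
python3 -m inch '0 0 0 0 0 0 0;0 0 0 0 0 0 0;0 0 0 0 0 0 0;0 0 0 0 0 0 0;0 0 0 -1 0 0 0;1 0 0 -1 0 0 0;1 0 0 -0.7 0 0 0;1 0 0 0 0 0 0'
python3 -c "
from h import *
go((.40,-.24,.20),-9+.4)"
```

```text
time_s: 27.3
ee_pos: [0.6348, -0.009, 0.2176]
eef_rot: [3.138, 0.001, 1.753]
force: [7.8, 1.1, -1.2]
grip_width: 0.0141
grip_force: 30.0
time_s: 28.55
ee_pos: [0.6369, -0.0102, 0.2177]
eef_rot: [3.135, -0.008, 0.493]
force: [29.5, -6.0, -8.6]
grip_width: 0.0139
grip_force: 30.0
time_s: 29.55
ee_pos: [0.6341, -0.0091, 0.2997]
eef_rot: [3.139, -0.003, 0.496]
force: [0.3, -0.1, -1.1]
grip_width: 0.0734
grip_force: 0.0
turn [ 0.01 -0.02  3.7 ] shift [-6.57  8.78  3.32] q6 1.00
```

```bash
python3 -m inch '1 0 0 0 0 0 0.94;1 0 0 0 0 0 0.93;1 0 0 0 0 0 0.93;1 0 0 0 0.01 -0.02 0.93;1 0 0 0 0 0 0'
python3 -c "
from h import *
go((.352,-.279,.20),-9)"
```

```text
time_s: 30.18
ee_pos: [0.6336, -0.0091, 0.297]
eef_rot: [-3.141, 0.004, -0.154]
force: [-0.3, -1.0, -1.8]
grip_width: 0.0941
grip_force: 0.0
turn [-0.01  0.02  0.02] shift [-7.86 10.35  3.23] q6 1.65
```

```bash
python3 -m inch '1 -0.7 0.9 0 0 0 0;1 -0.7 0.9 0 0 0 0;1 -0.7 0.9 0 0 0 0;1 -0.7 0.9 0 0 0 0;1 -0.7 0.9 0 0 0 0;1 -0.7 0.9 0.4 0 0 0;1 -0.7 0.9 0.4 0 0 0;1 -0.7 0.9 0.6 0 0 0;1 -0.7 0.9 0.6 0 0 0;1 -0.7 0.9 0.6 0 0 0'
python3 -m inch '1 -0.7 0.9 0.6 0 0 0;1 -0.16 0.4 0 0 0 0;1 0 0 0 0 0 0'
python3 - <<'E'
from h import *
t=camera("top");X=pts(t)
k=(X[...,2]>.236)&(X[...,2]<.26)&(X[...,0]>.57)&(X[...,0]<.70)&(abs(X[...,1])<.1)&(t["img"].max(-1)<60);Q=X[k]
e,v=np.linalg.eigh(np.cov(Q[:,:2].T));print("knob yaw",np.degrees(np.arctan2(v[1,1],v[0,1])),"want",-7.6+36)
for c in((.504,-.303),(.5,-.42),(.4755,.391)): print(bowl(X,c))
b=bowl(X,(.504,-.303));c=b[0]-[.0013,0];go((*grasp(c,b[2]),.0295),b[2])
cv2.imwrite("pics/v6.png",cv2.resize(t["img"][90:250,280:520],(720,480),interpolation=2))
E
```

```text
time_s: 31.42
ee_pos: [0.3833, -0.2438, 0.2194]
eef_rot: [-3.14, 0.003, -0.15]
force: [0.0, -0.1, -0.9]
grip_width: 0.0942
grip_force: 0.0
time_s: 31.8
ee_pos: [0.3531, -0.2782, 0.203]
eef_rot: [-3.141, 0.002, -0.155]
force: [0.9, 0.6, -0.3]
grip_width: 0.0938
grip_force: 0.0
knob yaw -152.0459432656074 want 28.4
(array([ 0.5044, -0.3026]), np.float64(0.043924481425609854), np.float64(-8.932613369981992), np.float64(0.05498093828152042), np.float64(0.053675167394434564), 85)
(array([ 0.5014, -0.4198]), np.float64(0.04380247109328752), np.float64(13.264119179004362), np.float64(0.05491049712063025), np.float64(0.05282900769128779), 90)
(array([0.4757, 0.3913]), np.float64(0.043990343022852374), np.float64(5.1256564599546275), np.float64(0.053202016122992496), np.float64(0.05031133927740198), 83)
turn [-0.    0.01  0.01] shift [2.65 0.04 5.79] q6 0.98
```

View pics/v6.png

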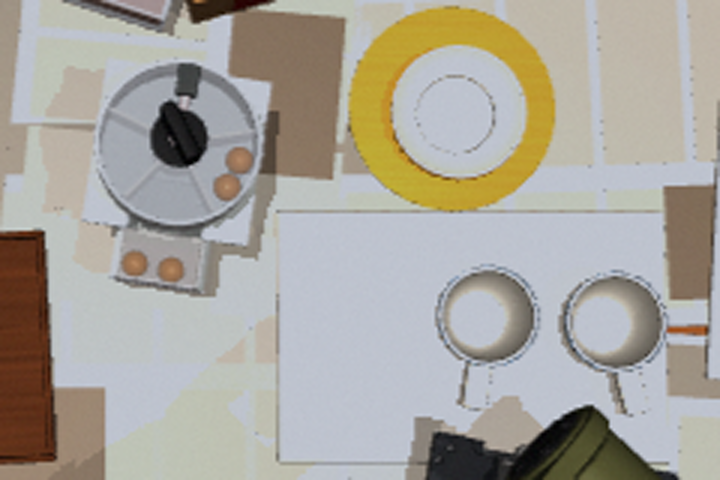

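The picture shows the knob at its second detent, two sweets in the chute at (133,264) and (171,269), and the bowls in place. Now I'll grasp bowl 2.

```bash
python3 -m inch '0.2 0.88 0.02 0 0 0 0;0.2 0.88 0.02 0 0 0 0;0.2 0.89 0 0 0 0 0;0.2 0 0 1 0 0 0;0.2 0 0 1 0 0 0;0.2 0 0 1 0 0 0;0.2 0 0 1 0 0 0;0.2 0 0 0.9 0 0 0;0.2 0 0 0.85 0 0 0;0.2 0 0 0 0 0 0' 50
python3 -m inch '-1 0 0 0.03 0 0 0;-1 0 0 0 0 0 0;-1 0 0 0 0 0 0;-1 0 0 0 0 0 0;-1 0 0 0 0 0 0;-1 0 0 0 0 0 0;-1 0 0 0 0 0 0' 50
python3 -m inch '-1 0 0 -0.5 0 0 0;-1 0 0 -0.7 0 0 0;-1 0 0 -0.7 0 0 0;-1 0 0 -0.4 0 0 0;-1 0 0 0 0 0 -0.14;-1 0 0 0 0 0 0'
python3 -c "
from h import *
go((.387,.0212,.0455),-7.6)"
```

```text
time_s: 33.1
ee_pos: [0.4311, -0.2898, 0.0289]
eef_rot: [-3.139, 0.004, -0.153]
force: [0.5, -0.3, 0.1]
grip_width: 0.0565
grip_force: 0.0
time_s: 33.98
ee_pos: [0.4308, -0.2912, 0.0291]
eef_rot: [-3.141, 0.002, -0.155]
force: [-2.1, 0.0, 3.5]
grip_width: 0.0218
grip_force: 50.0
time_s: 34.72
ee_pos: [0.4307, -0.2909, 0.0972]
eef_rot: [-3.14, 0.003, -0.13]
force: [-0.7, -0.0, -1.7]
grip_width: 0.0214
grip_force: 50.0
turn [-0.01  0.02  0.01] shift [ -2.82 -10.12   1.72] q6 1.04
```

```bash
python3 -m inch '-1 -0.3 -0.6 0 0 0 0;-1 -0.3 -0.9 0 0 0 0;-1 -0.3 -1 0 0 0 0;-1 -0.3 -1 0 0 0 0;-1 -0.3 -1 0 0 0 0;-1 -0.3 -1 0 0 0 0;-1 -0.3 -1 0 0 0 0;-1 -0.3 -1 0 0 0 0;-1 -0.3 -1 0 0 0 0;-1 -0.12 -0.9 0 0 0 0'
python3 -m inch '-1 0 -0.5 0 0 0 0;-1 0 -0.22 0.6 0 0 0;-1 0 0 0.6 0 0 0;-1 0 0 0.52 0 0 0;-1 0 0 0 0 0 0'
python3 - <<'E'
from h import *
go((.474,.0096,.0455),-7.6)
for n in("top","side"):
    X=pts(camera(n));Q=X.reshape(-1,3);g=ctrl.get_obs()["ee_pos"][:2]+.072*np.array([.9912,-.1323]);d=np.hypot(*(Q[:,:2]-g).T)
    R=Q[(d<.06)&(Q[:,2]>.062)&(Q[:,2]<.085)];cc,r=circ(R);R=R[abs(np.hypot(*(R[:,:2]-cc).T)-.044)<.004]
    print(cc,r,g,"rim plane",np.linalg.lstsq(np.c_[R[:,:2]-cc,np.ones(len(R))],R[:,2],rcond=None)[0])
E
```

```text
time_s: 35.98
ee_pos: [0.3832, 0.0005, 0.0979]
eef_rot: [-3.14, 0.003, -0.131]
force: [0.6, -0.5, -1.2]
grip_width: 0.0217
grip_force: 50.0
time_s: 36.6
ee_pos: [0.3857, 0.021, 0.0458]
eef_rot: [-3.141, 0.005, -0.131]
force: [-1.1, -0.3, -0.7]
grip_width: 0.0214
grip_force: 50.0
turn [-0.01  0.03  0.01] shift [ 2.97 -0.01  0.01] q6 1.66
[0.4605 0.0107] 0.04308036652311491 [0.4576 0.0115] rim plane [-0.008   0.0106  0.069 ]
[0.4552 0.0111] 0.0458953140965553 [0.458  0.0114] rim plane [0.1651 0.086  0.0646]
```

```bash
python3 -m inch '-1 0.5 0 0 0 0 0;-1 0.6 0 0 0 0 0;-1 0.5 0 0 0 0 0;-1 0.3 0 0 0 0 0;-1 0.25 0 0 0 0 0;-1 0.25 0 0 0 0 0;-1 0.2 0 0 0 0 0;-1 0.2 0 0 0 0 0;-1 0.15 0 0 0 0 0;-1 0 0 0 0 0 0'
python3 -m inch '-1 0 0 0 0 0 0;-1 0 0 0 0 0 0;-1 0 0 0 0 0 0;-1 0 0 0 0 0 0'
python3 - <<'E'
from h import *
t=camera("top");h=cv2.cvtColor(t["img"],cv2.COLOR_BGR2HSV)
m=((h[...,0]<20)&(h[...,1]>100)&(h[...,2]>90)).astype(np.uint8);X=pts(t)
n,_,st,ce=cv2.connectedComponentsWithStats(m[140:200,300:370]);print([(s[4],c+[300,140],X[int(c[1])+140,int(c[0])+300]) for s,c in zip(st[1:],ce[1:]) if s[4]>8])
E
```

```text
time_s: 37.95
ee_pos: [0.4744, 0.0094, 0.0465]
eef_rot: [-3.14, 0.003, -0.131]
force: [-5.2, 0.3, -2.6]
grip_width: 0.021
grip_force: 50.0
time_s: 38.45
ee_pos: [0.4742, 0.0094, 0.0466]
eef_rot: [-3.14, 0.002, -0.131]
force: [-5.0, 0.1, -2.0]
grip_width: 0.0215
grip_force: 50.0
[(np.int32(31), array([359.3548, 142.7419]), array([ 0.6229, -0.0623,  0.1939])), (np.int32(31), array([355.5161, 151.4839]), array([ 0.5999, -0.0526,  0.1951])), (np.int32(10), array([334.5, 174.4]), array([ 0.5483, -0.0026,  0.1341])), (np.int32(14), array([337.9286, 180.3571]), array([ 0.5342, -0.0111,  0.1201]))]
```

```bash
python3 -m inch '-1 -0.2 0 0 0 0 0;-1 -0.25 0 0 0 0 0;-1 -0.3 0 0 0 0 0;-1 -0.4 0 0 0 0 0;-1 -0.4 0 0 0 0 0;-1 -0.5 0 0 0 0 0;-1 -0.5 0 0 0 0 0;-1 -0.4 0 0 0 0 0;-1 -0.2 0 0 0 0 0;-1 0 0 0 0 0 0'
python3 - <<'E'
from h import *
t=camera("top");h=cv2.cvtColor(t["img"],cv2.COLOR_BGR2HSV);X=pts(t)
m=((h[...,0]<20)&(h[...,1]>100)&(h[...,2]>90)).astype(np.uint8)
n,_,st,ce=cv2.connectedComponentsWithStats(m[140:230,300:370]);print([(s[4],c+[300,140],X[int(c[1])+140,int(c[0])+300]) for s,c in zip(st[1:],ce[1:]) if s[4]>8])
cv2.imwrite("pics/v7.png",cv2.resize(t["img"][130:250,290:410],(400,400),interpolation=2))
E
```

```text
time_s: 39.75
ee_pos: [0.3807, 0.0217, 0.047]
eef_rot: [-3.14, 0.002, -0.131]
force: [0.3, -0.1, -1.6]
grip_width: 0.0213
grip_force: 50.0
[(np.int32(31), array([359.5484, 142.5806]), array([ 0.6226, -0.0622,  0.196 ])), (np.int32(30), array([355.4333, 151.5333]), array([ 0.599 , -0.0523,  0.2005])), (np.int32(49), array([329.2449, 205.8367]), array([0.471 , 0.0081, 0.0571])), (np.int32(48), array([332.625 , 215.3958]), array([ 0.444 , -0.0009,  0.0445]))]
```

View pics/v7.png

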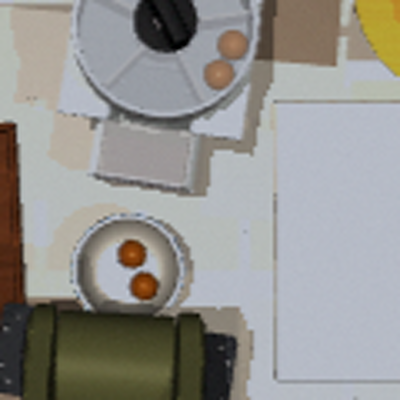

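Both sweets are in bowl 2, at (132,254) and (145,286), and the chute is empty. It goes in the middle slot.

```bash
python3 -m inch '-1 0 0 -0.5 0 0 0;-1 0 0 -0.7 0 0 -0.3;-1 0 0 -0.6 0 0 -0.5;-1 0 0 0 0 0 -0.37;-1 0 0 0 0 0 0'
python3 -c "
from h import *
go((*grasp(slot(.02,-.003),4.2),.0275),4.2)"
```

```text
time_s: 40.42
ee_pos: [0.3811, 0.0216, 0.1009]
eef_rot: [-3.14, 0.002, 0.073]
force: [-0.4, -0.7, -1.5]
grip_width: 0.0216
grip_force: 50.0
turn [-0.01  0.01 -0.  ] shift [ 1.48 -8.49  2.45] q6 1.46
```

```bash
python3 -m inch '-1 0.1 -0.4 0 0 0 0;-1 0.15 -0.8 0 0 0 0;-1 0.2 -1 0 0 0 0;-1 0.2 -1 0 0 0 0;-1 0.2 -1 0 0 0 0;-1 0.2 -1 0 0 0 0;-1 0.2 -1 0 0 0 0;-1 0.2 -1 0 0 0 0;-1 0.03 -0.8 0 0 0 0;-1 0 -0.49 0 0 0 0'
python3 -m inch '-1 0 0 0 0 0 0;-1 0 0 0.8 0 0 0;-1 0 0 0.8 0 0 0;-1 0 0 0.5 0 0 0;-1 0 0 0.2 0 0 0;-1 0 0 0 0 0 0'
python3 -c "
from h import *
go((*grasp(slot(.02,-.003),4.2),.0275),4.2);print(ctrl.get_obs()['force'])"
```

```text
time_s: 41.68
ee_pos: [0.4059, 0.2804, 0.1007]
eef_rot: [-3.14, 0.003, 0.074]
force: [0.3, 0.1, -1.4]
grip_width: 0.0215
grip_force: 50.0
time_s: 42.42
ee_pos: [0.4064, 0.2789, 0.0324]
eef_rot: [-3.14, 0.002, 0.073]
force: [-0.5, 0.7, -1.0]
grip_width: 0.0211
grip_force: 50.0
turn [-0.01  0.01 -0.  ] shift [0.01 0.   0.16] q6 2.02
[-0.4777  0.6805 -1.0381]
```

```bash
python3 -m inch '-1 0 0 0.08 0 0 0;-1 0 0 0.06 0 0 0;-1 0 0 0.02 0 0 0;-1 0 0 0 0 0 0'
python3 -m inch '-0.1 0 0 0 0 0 0;-0.1 0 0 0 0 0 0;-0.1 0 0 0 0 0 0;-0.1 0 0 0 0 0 0'
python3 -m inch '-0.1 0 0 -0.3 0 0 0;-0.1 0 0 -1 0 0 0;0.5 0 0 -1 0 0 0;1 0 0 -1 0 0 0;1 0 0 -1 0 0 0;1 0 0 -1 0 0 0;1 0 0 -1 0 0 -0.8;1 0 0 -1 0 0 -0.8;1 0 0 -1 0 0 -0.82;1 0 0 -0.6 0 0 0'
python3 -c "
from h import *
go((.6355,-.0105,.30),28.2)"
```

```text
time_s: 42.92
ee_pos: [0.4063, 0.2791, 0.0275]
eef_rot: [-3.14, 0.002, 0.074]
force: [-0.2, 0.0, -0.7]
grip_width: 0.0214
grip_force: 50.0
time_s: 43.42
ee_pos: [0.4062, 0.279, 0.0274]
eef_rot: [-3.14, 0.002, 0.073]
force: [0.1, 0.5, -0.1]
grip_width: 0.0425
grip_force: 0.0
time_s: 44.68
ee_pos: [0.4067, 0.2787, 0.2966]
eef_rot: [-3.139, -0.001, 0.498]
force: [-0.5, -0.6, -1.0]
grip_width: 0.094
grip_force: 0.0
turn [-0.01 -0.01  0.03] shift [ 2.17 12.1  -0.11] q6 1.60
```

```bash
python3 -m inch '1 0.18 1 0 0 0 0.03;1 0.18 1 0 0 0 0;1 0.18 1 0 0 0 0;1 0.18 1 0 0 0 0;1 0.18 1 0 0 0 0;1 0.18 1 0 0 0 0;1 0.18 1 0 0 0 0;1 0.18 1 0 0 0 0;1 0.18 1 0 0 0 0;1 0.18 1 0 0 0 0'
python3 -m inch '0.5 0.18 1 0 0 0 0;0.2 0.19 1.0 0 0 0 0;0 0 0.1 0 0 0 0;0 0 0 0 0 0 0'
python3 -c "
from h import *
go((.6355,-.0105,.216),28.2)
X=pts(camera('top'));print([bowl(X,c)[:4] for c in(slot(.02,-.003),slot(.02,.105),(.501,-.42))])"
```

```text
time_s: 45.92
ee_pos: [0.5962, 0.0387, 0.2944]
eef_rot: [-3.14, 0.001, 0.491]
force: [-0.4, -0.8, 0.3]
grip_width: 0.0942
grip_force: 0.0
time_s: 46.42
ee_pos: [0.635, -0.0104, 0.2938]
eef_rot: [-3.139, 0.001, 0.491]
force: [0.3, -0.2, 0.6]
grip_width: 0.0574
grip_force: 0.0
turn [-0.01  0.01 -0.01] shift [0.01 0.01 2.59] q6 1.01
[(array([0.5014, 0.2892]), np.float64(0.04438207377814855), np.float64(3.3854228887290727), np.float64(0.052978705751054886)), (array([0.4756, 0.3912]), np.float64(0.043992237901778454), np.float64(5.30931081071745), np.float64(0.05323982646984896)), (array([ 0.5012, -0.4201]), np.float64(0.044113372775271435), np.float64(13.057271357362835), np.float64(0.05441994131993198))]
```

```bash
python3 -m inch '0 0 0 0.87 0 0 0;0 0 0 0.86 0 0 0;0 0 0 0.86 0 0 0;0 0 0 0 0 0 0;-1 0 0 0 0 0 0;-1 0 0 0 0 0 0;-1 0 0 0 0 0 0;-1 0 0 0 0 0 0;-1 0 0 0 0 0 0;-1 0 0 0 0 0 0' 30
python3 -m inch '-1 0 0 0 0 0 0.8;-1 0 0 0 0 0 0.8;-1 0 0 0 0 0 0.8;-1 0 0 0 0 0 0.8;-1 0 0 0 0 0 0.8;-1 0 0 0 0 0 0.8;-1 0 0 0 0 0 0.8;-1 0 0 0 0 0 0.8;-1 0 0 0 0 0 0.8;-1 0 0 0 0 0 0'
python3 -m inch '0 0 0 0 0 0 0;0 0 0 0 0 0 0;0 0 0 0 0 0 0;0 0 0 0 0 0 0;0 0 0 -1 0 0 0;1 0 0 -1 0 0 0;1 0 0 -0.7 0 0 0;1 0 0 0 0 0 -0.9;1 0 0 0 0 0 -0.9;1 0 0 0 0 0 -0.9'
python3 -m inch '1 0 0 0 0 0 -0.9;1 0 0 0 0 0 -0.9;1 0 0 0 0 0 -0.9;1 0 0 0 0 0 -0.3;1 0 0 0 0 0 0'
python3 -c "
from h import *
b=((.4998,-.42),13.3);go((*(grasp(*b)-[.078,.018]),.20),13.3)"
```

```text
time_s: 47.72
ee_pos: [0.6356, -0.0113, 0.2162]
eef_rot: [-3.141, 0.0, 0.49]
force: [3.0, -4.5, 0.5]
grip_width: 0.0138
grip_force: 30.0
time_s: 48.98
ee_pos: [0.6355, -0.0115, 0.2162]
eef_rot: [3.141, 0.001, -0.769]
force: [1.9, -6.0, 3.6]
grip_width: 0.0137
grip_force: 30.0
time_s: 50.22
ee_pos: [0.6353, -0.0107, 0.2968]
eef_rot: [-3.141, 0.002, -0.29]
force: [-0.5, 0.2, 0.0]
grip_width: 0.0928
grip_force: 0.0
time_s: 50.85
ee_pos: [0.6353, -0.0107, 0.2968]
eef_rot: [-3.14, 0.002, 0.228]
force: [-1.1, -1.3, -0.1]
grip_width: 0.094
grip_force: 0.0
turn [-0.01  0.01 -0.02] shift [-12.6   12.22   3.23] q6 1.27
```

```bash
python3 -m inch '1 -0.9 0.87 0 0 0 0;1 -0.9 0.87 0 0 0 0;1 -0.9 0.87 0 0 0 0;1 -0.9 0.87 0 0 0 0;1 -0.9 0.87 0 0 0 0;1 -0.9 0.87 0 0 0 0;1 -0.9 0.87 0.3 0 0 0;1 -0.9 0.87 0.4 0 0 0;1 -0.9 0.87 0.5 0 0 0;1 -0.9 0.87 0.5 0 0 0'
python3 -m inch '1 -0.9 0.87 0.5 0 0 0;1 -0.9 0.87 0.5 0 0 0;1 -0.9 0.87 0.5 0 0 0;1 -0.9 0.87 0 0 0 0;1 0 0 0 0 0 0'
python3 - <<'E'
from h import *
t=camera("top");X=pts(t)
k=(X[...,2]>.236)&(X[...,2]<.26)&(X[...,0]>.57)&(X[...,0]<.70)&(abs(X[...,1])<.1)&(t["img"].max(-1)<60);Q=X[k]
e,v=np.linalg.eigh(np.cov(Q[:,:2].T));print("knob yaw",np.degrees(np.arctan2(v[1,1],v[0,1])),"want",-7.6-36)
for c in((.5,-.42),(.4755,.391),(.5014,.2892)): print(bowl(X,c))
b=bowl(X,(.5,-.42));c=b[0]-[.0013,0];go((*grasp(c,b[2]),.0295),b[2])
cv2.imwrite("pics/v8.png",t["img"])
E
```

```text
time_s: 52.1
ee_pos: [0.4307, -0.3271, 0.2455]
eef_rot: [-3.14, 0.001, 0.227]
force: [0.5, 0.3, 0.3]
grip_width: 0.0946
grip_force: 0.0
time_s: 52.72
ee_pos: [0.3486, -0.4536, 0.2004]
eef_rot: [-3.139, 0.002, 0.225]
force: [-0.1, -0.2, -0.1]
grip_width: 0.0938
grip_force: 0.0
knob yaw 136.25061303933262 want -43.6
(array([ 0.5011, -0.42  ]), np.float64(0.044138340393343176), np.float64(13.890699925849074), np.float64(0.054504990084202246), np.float64(0.0528073387535839), 88)
(array([0.4755, 0.3915]), np.float64(0.043912167390365686), np.float64(5.421029624616766), np.float64(0.05326572830163351), np.float64(0.05094125330464602), 85)
(array([0.5023, 0.2893]), np.float64(0.04399148165341191), np.float64(2.648782187075261), np.float64(0.05315819589229515), np.float64(0.05057563101441349), 81)
turn [-0.01  0.01 -0.09] shift [2.73 0.15 5.7 ] q6 0.37
```

View pics/v8.png

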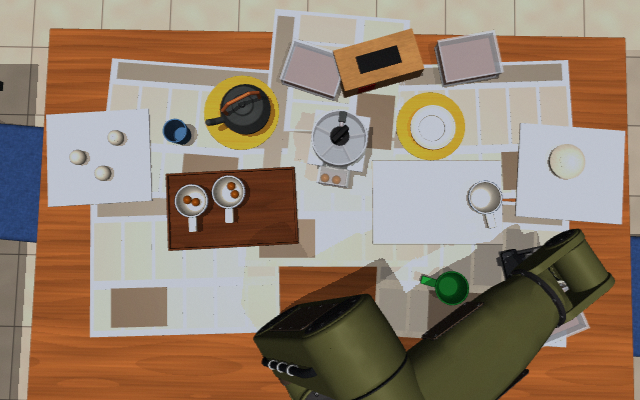

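Two bowls stand on the tray at (191,200) and (228,190), two sweets in each; bowl 2 has been nudged about 2 cm but is well inside. The knob is at the third detent, with two sweets in the chute at (329,178). Now bowl 3, at (485,197).

```bash
python3 -m inch '0.2 0.91 0.05 0 0 0 -0.05;0.2 0.91 0.05 0 0 0 0;0.2 0.91 0.05 0 0 0 0;0.2 0 0 1 0 0 0;0.2 0 0 1 0 0 0;0.2 0 0 1 0 0 0;0.2 0 0 1 0 0 0;0.2 0 0 0.9 0 0 0;0.2 0 0 0.8 0 0 0;0.2 0 0 0 0 0 0' 50
python3 -m inch '-1 0 0 0 0 0 0;-1 0 0 0 0 0 0;-1 0 0 0 0 0 0;-1 0 0 0 0 0 0;-1 0 0 0 0 0 0;-1 0 0 0 0 0 0;-1 0 0 0 0 0 0' 50
python3 -m inch '-1 0 0 -0.5 0 0 0;-1 0 0 -0.7 0 0 0;-1 0 0 -0.7 0 0 0;-1 0 0 -0.4 0 0 0.7;-1 0 0 0 0 0 0.7;-1 0 0 0 0 0 0.7;-1 0 0 0 0 0 0'
python3 -c "
from h import *
go((.387,.0212,.0455),-7.6)"
```

```text
time_s: 54.02
ee_pos: [0.4303, -0.4357, 0.0284]
eef_rot: [-3.137, 0.003, 0.238]
force: [0.6, 0.1, 0.2]
grip_width: 0.0563
grip_force: 0.0
time_s: 54.9
ee_pos: [0.4302, -0.4375, 0.0298]
eef_rot: [-3.14, 0.002, 0.237]
force: [-2.2, 0.5, 3.3]
grip_width: 0.0216
grip_force: 50.0
time_s: 55.78
ee_pos: [0.4304, -0.4373, 0.0991]
eef_rot: [-3.14, 0.002, -0.128]
force: [-0.2, 0.2, -2.0]
grip_width: 0.0212
grip_force: 50.0
turn [-0.01  0.01  0.03] shift [ -3.45 -14.96   1.79] q6 0.85
```

```bash
python3 -m inch '-1 -0.3 -0.6 0 0 0 0;-1 -0.3 -0.9 0 0 0 0;-1 -0.3 -1 0 0 0 0;-1 -0.3 -1 0 0 0 0;-1 -0.3 -1 0 0 0 0;-1 -0.3 -1 0 0 0 0;-1 -0.3 -1 0 0 0 0;-1 -0.3 -1 0 0 0 0;-1 -0.3 -1 0 0 0 0;-1 -0.3 -1 0 0 0 0'
python3 -m inch '-1 -0.3 -1 0 0 0 0;-1 -0.15 -1 0 0 0 0;-1 0 -1 0 0 0 0;-1 0 -1 0 0 0 0;-1 0 -0.9 0 0 0 0.03;-1 0 -0.56 0 0 0 0;-1 0 0 0.6 0 0 0;-1 0 0 0.6 0 0 0;-1 0 0 0.59 0 0 0;-1 0 0 0 0 0 0'
python3 - <<'E'
from h import *
go((.474,.0096,.0455),-7.6)
X=pts(camera("top"));Q=X.reshape(-1,3);g=ctrl.get_obs()["ee_pos"][:2]+.072*np.array([.9912,-.1323]);d=np.hypot(*(Q[:,:2]-g).T)
R=Q[(d<.06)&(Q[:,2]>.062)&(Q[:,2]<.085)];cc,r=circ(R);R=R[abs(np.hypot(*(R[:,:2]-cc).T)-.044)<.004]
print(cc,r,g,"rim plane",np.linalg.lstsq(np.c_[R[:,:2]-cc,np.ones(len(R))],R[:,2],rcond=None)[0])
E
```

```text
time_s: 57.02
ee_pos: [0.3775, -0.1422, 0.0995]
eef_rot: [-3.14, 0.002, -0.126]
force: [-0.3, 0.4, -1.0]
grip_width: 0.0216
grip_force: 50.0
time_s: 58.28
ee_pos: [0.3848, 0.0211, 0.0453]
eef_rot: [-3.141, 0.004, -0.132]
force: [0.4, 0.4, -1.2]
grip_width: 0.0211
grip_force: 50.0
turn [-0.01  0.02  0.  ] shift [ 3.   -0.01 -0.01] q6 1.66
[0.4583 0.0108] 0.04325358110446203 [0.4567 0.0115] rim plane [-0.0188  0.005   0.0689]
```

```bash
python3 -m inch '-1 0.5 0 0 0 0 0;-1 0.6 0 0 0 0 0;-1 0.5 0 0 0 0 0;-1 0.3 0 0 0 0 0;-1 0.25 0 0 0 0 0;-1 0.25 0 0 0 0 0;-1 0.2 0 0 0 0 0;-1 0.2 0 0 0 0 0;-1 0.19 0 0 0 0 0;-1 0 0 0 0 0 0'
python3 -m inch '-1 0.03 0 0 0 0 0;-1 0 0 0 0 0 0;-1 0 0 0 0 0 0;-1 0 0 0 0 0 0;-1 0 0 0 0 0 0'
python3 -m inch '-1 -0.2 0 0 0 0 0;-1 -0.25 0 0 0 0 0;-1 -0.3 0 0 0 0 0;-1 -0.4 0 0 0 0 0;-1 -0.4 0 0 0 0 0;-1 -0.5 0 0 0 0 0;-1 -0.5 0 0 0 0 0;-1 -0.4 0 0 0 0 0;-1 -0.2 0 0 0 0 0;-1 0 0 0 0 0 0'
python3 - <<'E'
from h import *
t=camera("top")
cv2.imwrite("pics/v9.png",cv2.resize(t["img"][110:250,170:410],(720,420),interpolation=2))
E
```

```text
time_s: 59.58
ee_pos: [0.4744, 0.009, 0.0453]
eef_rot: [-3.14, 0.003, -0.134]
force: [-5.0, 0.3, -3.1]
grip_width: 0.0215
grip_force: 50.0
time_s: 60.2
ee_pos: [0.4751, 0.0089, 0.0454]
eef_rot: [-3.14, 0.002, -0.134]
force: [-4.8, 1.4, -1.6]
grip_width: 0.0218
grip_force: 50.0
time_s: 61.45
ee_pos: [0.3816, 0.0216, 0.0459]
eef_rot: [-3.14, 0.002, -0.134]
force: [0.3, -0.2, -2.6]
grip_width: 0.0211
grip_force: 50.0
```

View pics/v9.png

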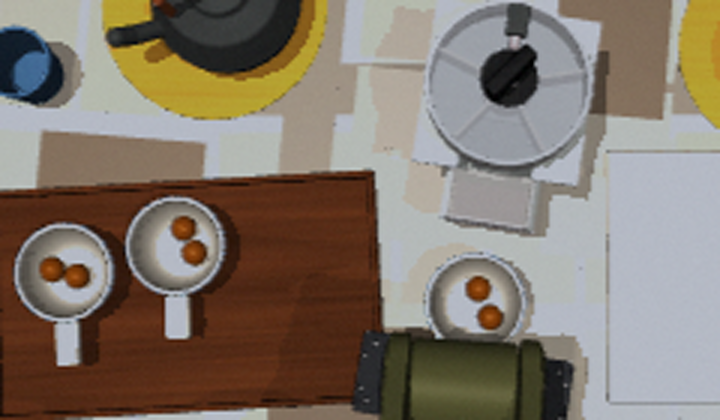

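Bowl 3 holds its two sweets, at (478,288) and (490,317). The chute is empty, and the other two bowls are in order on the tray. Placing it in the near slot.

```bash
python3 -m inch '-1 0 0 -0.5 0 0 0;-1 0 0 -0.7 0 0 -0.3;-1 0 0 -0.6 0 0 -0.5;-1 0 0 0 0 0 -0.39;-1 0 0 0 0 0 0'
python3 -c "
from h import *
go((*grasp(slot(.02,-.115),4.2),.0280),4.2)"
```

```text
time_s: 62.12
ee_pos: [0.382, 0.0214, 0.0998]
eef_rot: [-3.14, 0.002, 0.073]
force: [0.2, -1.2, -3.0]
grip_width: 0.0216
grip_force: 50.0
turn [-0.01  0.01 -0.  ] shift [ 1.45 -4.77  2.39] q6 1.46
```

```bash
python3 -m inch '-1 0.1 -0.4 0 0 0 0;-1 0.25 -0.8 0 0 0 0;-1 0.3 -0.9 0 0 0 0;-1 0.3 -0.9 0 0 0 0;-1 0.3 -0.9 0 0 0 0;-1 0.2 -0.6 0 0 0 0;-1 0 -0.27 0 0 0 0;-1 0 0 0.6 0 0 0;-1 0 0 0.8 0 0 0;-1 0 0 0.6 0 0 0'
python3 -m inch '-1 0 0 0.2 0 0 0;-1 0 0 0.08 0 0 0;-1 0 0 0.08 0 0 0;-1 0 0 0.03 0 0 0;-1 0 0 0 0 0 0'
```

```text
time_s: 63.38
ee_pos: [0.4139, 0.1674, 0.0388]
eef_rot: [-3.14, 0.003, 0.073]
force: [-0.9, 0.1, -2.2]
grip_width: 0.0216
grip_force: 50.0
time_s: 64.0
ee_pos: [0.4146, 0.1675, 0.0284]
eef_rot: [-3.14, 0.001, 0.073]
force: [-0.6, 0.5, -0.2]
grip_width: 0.0215
grip_force: 50.0
```

```bash
python3 -m inch '-0.1 0 0 0 0 0 0;-0.1 0 0 0 0 0 0;-0.1 0 0 0 0 0 0;-0.1 0 0 0 0 0 0'
python3 -m inch '-0.1 0 0 -0.3 0 0 0;-0.1 0 0 -1 0 0 0;0 0 0 -1 0 0 0;0 0 0 -1 0 0 0;0 0 0 -1 0 0 0;0 0 0 -1 0 0 0;0 -0.5 0.9 -0.5 0 0 0;0 -0.5 1 0 0 0 0;0 -0.5 1 0 0 0 0;0 -0.5 1 0 0 0 0'
python3 -m inch '0 0 1 0 0 0 0;0 0 1 0 0 0 0;0 0 1 0 0 0 0;0 0 1 0 0 0 0;0 0 1 0 0 0 0;0 0 1 0 0 0 0;0 0 0 0 0 0 0;0 0 0 0 0 0 0'
python3 - <<'E'
from h import *
t=camera("top");X=pts(t)
k=(X[...,2]>.236)&(X[...,2]<.26)&(X[...,0]>.57)&(X[...,0]<.70)&(abs(X[...,1])<.1)&(t["img"].max(-1)<60);Q=X[k]
if len(Q)>20: e,v=np.linalg.eigh(np.cov(Q[:,:2].T));print("knob yaw",np.degrees(np.arctan2(v[1,1],v[0,1])),"want 136.4")
c,s=np.cos(np.radians(4.2)),np.sin(np.radians(4.2))
for g in((.4755,.3915),(.5023,.2893),slot(.02,-.115)):
    b=bowl(X,g);d=b[0]-[.4584,.2857];print(b,"tray",d@[c,s],d@[-s,c])
cv2.imwrite("pics/v10.png",t["img"][60:260,140:460])
E
```

```text
time_s: 64.5
ee_pos: [0.4145, 0.1675, 0.0281]
eef_rot: [-3.14, 0.002, 0.073]
force: [-0.9, 0.4, -0.0]
grip_width: 0.0423
grip_force: 0.0
time_s: 65.75
ee_pos: [0.3629, 0.0453, 0.2027]
eef_rot: [-3.14, 0.001, 0.074]
force: [0.5, -0.4, 0.4]
grip_width: 0.0472
grip_force: 0.0
time_s: 66.75
ee_pos: [0.3766, -0.133, 0.202]
eef_rot: [-3.14, 0.002, 0.073]
force: [0.2, -0.3, -0.1]
grip_width: 0.0473
grip_force: 0.0
knob yaw 136.0587179171377 want 136.4
(array([0.4758, 0.3916]), np.float64(0.04381470684010868), np.float64(6.041381483053554), np.float64(0.05297804519985922), np.float64(0.050674293984870944), 84) tray 0.025098574702142534 0.10439152651443409
(array([0.5025, 0.2893]), np.float64(0.04382072874254715), np.float64(3.1257476389967533), np.float64(0.053394862875192184), np.float64(0.051118658543949994), 80) tray 0.044290684572741275 0.00030857823116472397
(array([0.4871, 0.1721]), np.float64(0.04384865725710123), np.float64(5.227009405224782), np.float64(0.053593639905086164), np.float64(0.05033940182337302), 82) tray 0.020321583869238068 -0.11543175850739727
```

View pics/v10.png

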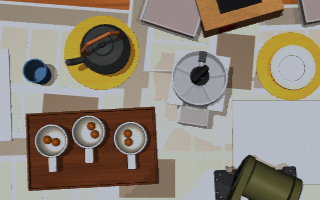

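The three bowls stand on the tray at crop (50,140), (88,132) and (130,137), two sweets in each. The knob is in its detent, the chute is empty, and the cup, plate and kettle haven't moved.

```bash
python3 -c "
from station import ticket
print(ticket.hand_in())"
```

```text
the job is handed in; nothing more can be done
None
```

I handed the job in at about 67 s: all three bowls stand on the tray with two sweets each, the chute is empty, the knob is resting in its third detent, and the cup, plate and kettle are undisturbed; the hand-in gave no verdict.

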